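Unload the parts washer onto the drip rails

ROBOT

A 7-joint arm with a two-finger parallel gripper is mounted at the origin on a cart in front of the work surface, level with it; the furniture and walls round the work are solid. World frame = base frame: x ahead of the robot, y to its left, z up, the work surface at z = 0. Lengths are in m, angles in rad, forces in N, time in s.
With the tool pointing down it reaches from about 0.4 to 0.9 m from the base axis. Payload 5.6 kg.
Tool frame: the origin (TCP) lies midway between the tips of the shut fingers; the grasp point (between the pads) lies 19 mm behind it; z points along the fingers, y is the line along which they close (so a half turn about z gives the same grasp; the last joint's range is limited). The gripper opens to 92 mm and grips with 3 to 60 N. Pads are 20 mm wide; open, the fingers measure 128 mm over their backs; the gripper's body (75 mm by 189 mm) begins 69 mm behind the grasp point.
Start: joints at [-1.347, 0.468, -0.012, 1.603, 0.006, 1.071, -0.056], TCP at [0.171, 0.627, 0.189] pointing down, gripper open.
Joint ranges: [-2.53, 2.53], [-0.31, 2.02], [-1.57, 1.55], [0.28, 2.44], [-1.29, 4.43], [0.15, 1.84], [-2.92, 2.92]. Speed limits (rad/s): [2.57, 2.57, 3.14, 3.14, 3.14, 3.14, 3.14].

INTERFACE

Orientations are given as a 3x3 rotation matrix whose columns are the frame's x, y, z axes.
In Python, from station import env, effector, solver, viewer, workorder, search_frame, tip_of gives the robot as it stands. Calls block until the motion is done:
- env.reach(position, orientation): joint-space move of the TCP to a pose.
- env.movel(position, frame=None, rate=0.15): straight line of the TCP; frame=None keeps the orientation; rate is the mean speed in m/s.
- env.goto_joints(angles): joint-space move.
- effector.release() and effector.grasp(squeeze=None): open the fingers fully, or close them until they stop; squeeze is the grip in N (None keeps the last).
- env.pause(seconds).
- solver.inverse_kinematics(position, orientation): joint angles nearest the present ones, or None.
- env.sense(): the state.
- viewer.read_camera(name): name is "side" or "top"; returns (picture, depth): 420x560x3 uint8, red, green, blue; 420x560 float32, m along the optical axis (not along the pixel's ray), 0 where there is no reading.
- viewer.camera_info(name): a dict with "intrinsics" (3x3 intrinsics, pixels), "dist_coeffs" ([k1, k2, p1, p2, k3] as OpenCV has them; the pictures are not rectified), "eye" and "rotation" of the camera in the world. Camera axes: x right, y up, looking along -z (the intrinsics and any distortion apply to the point x, -y, -z); pixel columns grow to the right and rows downward; lengths in m; the calibration is good to about 2 mm. A picture is of the moment at which its call begins. camera_info takes no time and is no camera call.
A pose or a line that the arm cannot do raises env.PlanningError and nothing moves.
- workorder.finish_job(): hands the job in; it is judged then, once.
Trained networks look in the newest picture that a camera, given by its name, has taken for a name from the list of things; names that differ only in an ending like _2 or _b are one class to them, and where a whole thing is asked for, a point or a joint stands for the part that bears it (a point fixed in the world has none). Each returns a list of dicts, best first, with "score" (0 to 1); they miss things now and then, are a little off and sometimes report something else, mostly with a low value. They report only what shows in the picture. A call takes as long as a camera call.
- search_frame(camera, name): "at" ([x, y, z] in m, in world coordinates, good to about 4 mm: the middle of the surface that is visible of it).
- tip_of(camera, name): "at" ([x, y, z] in m, in world coordinates, good to about 4 mm: a listed point, or the origin of a listed thing).
The state is a dict: "t": time; "joint_positions": joint angles; "joint_velocities": joint speeds; "tau": joint torques, N m; "ee_pos": TCP position; "tcp_rot": TCP orientation; "wrist_force": force on the tool from outside, world axes, zero at the start; "moment": the same for the moment, N m; "gripper_width": finger opening in m; "grasp_force": force on a finger pad.
Only numpy, scipy, OpenCV 4.12 (cv2) and the standard library are available. Lean on these libraries where they do the work, as an engineer would, in place of code of your own. Each camera call takes 0.05 s, during which the arm holds its last target. There are 200 camera calls.

TASK

The wash is finished: undo both quarter-turn fasteners of the blue parts washer, swing its clear panel right up, and lay every tool that is inside on the drip rack to dry, each one across both narrow rails, roughly square to them and centred, side by side without lying on one another. Then swing the panel fully shut again, leaving the fasteners undone, and do not push the metal tap body or the round metal cap on the bench about.

Things in the scene. Friction and masses are not known exactly. Their poses are not given: they have to be found in the camera images.
- washer: blue parts washer, a low fixed tub. Origin on the bench under the tub's middle; x from front to hinge side (away from the robot at yaw 0), y left. Inside 180 (x) x 300 (y) mm, walls 5 mm, rim 75 mm and basket floor 35 mm above the bench. A solid housing (x -140 to -90 mm, top at 75 mm) in front carries the fasteners. Tools lie on the floor side by side, lengthwise along x, at least 40 mm apart
- cam_left (a joint): left quarter-turn fastener: 0 to 0.25 rad as found is locked (its steel toe lies over the panel's front edge and holds it down), 1.571 rad (end stop) is unlocked. Grows counter-clockwise seen from above. Light friction 0.05 N m, no spring
- cam_right (a joint): right quarter-turn fastener, the same: about 0 locked, 1.571 rad unlocked, grows counter-clockwise from above
- cam_left_grip (a point): point on the left fastener's vertical axis, 105 mm above the bench, in its red grip bar: 10 mm thick, 30 mm tall (87 to 117 mm above the bench), 50 mm long, from 20 mm behind the axis to 30 mm ahead. The point's x axis points along the bar to its toe end (washer's +x locked, washer's +y unlocked). Under it a round hub, 26 mm across, 12 mm high
- cam_right_grip (a point): the same point on the right fastener, 200 mm to the right of the left one; both axes stand 115 mm in front of the washer's origin
- panel (a joint): clear access panel with aluminium edges, covering the tub; hinged along its far edge. 0 shut, 1.75 rad fully open (front edge swings up and back). Its stiff hinge (0.32 N m) keeps it at any angle
- panel_handle (a point): middle of the panel's black bar handle: round, 10 mm thick, 100 mm long along the washer's y, axis 36 mm off the panel's top face, 26 mm from its front edge, 164 mm in front of the hinge line and 41 mm above it when shut (116.5 mm above the bench). With the panel stood up the handle is behind it. The point turns with the panel
- panel_hinge (a point): middle of the panel's hinge line, 94 mm behind the washer's origin and 75.5 mm above the bench, at the panel's underside; the line runs along the washer's y. The panel is 190 x 306 x 5 mm
- rack: drip rack, fixed: two narrow square steel rails over a grey tray. Origin: on the bench under its middle. The rails run along the rack's y, 230 mm long, each 8 mm wide, their centre lines at x = -30 and +30 mm, their tops 60 mm above the bench and 16 mm above the flat top of the tray. Tray a solid block 130 (x) x 250 (y) x 44 mm
- spanner_a: short steel combination spanner 132 x 21 x 8 mm, shank 8 mm wide and 6 mm thick. Origin under its middle, long axis x, z up as it lies in the washer. May be absent
- spanner_a_mid (a point): the middle of it: 3 mm above its underside, same axes as the tool
- spanner_b: a second short spanner, the same. Origin under its middle, long axis x, z up as it lies in the washer. May be absent
- spanner_b_mid (a point): the middle of it: 3 mm above its underside, same axes as the tool
- spanner_long: longer steel combination spanner 162 x 27 x 8 mm, shank 8 mm wide and 6 mm thick. Origin under its middle, long axis x, z up as it lies in the washer. May be absent
- spanner_long_mid (a point): the middle of it: 3 mm above its underside, same axes as the tool
- feeler_gauge: steel feeler gauge set, a narrow bar 15 x 88 x 12 mm. Origin under its middle, long axis y, z up as it lies in the washer. May be absent
- feeler_gauge_mid (a point): the middle of it: 6 mm above its underside, same axes as the tool
- tap_body: small cast metal tap body with an upright stub, 43 x 67 x 55 mm, standing on the bench; not part of the job. Origin under its middle
- piston_cap: round metal slide cap, 39 mm across, 34 mm high, standing on the bench; not part of the job. Origin under its middle

How it is judged:
On the way, in this order (a step that is already met when the one before it is completed fails the run):
1. both fasteners turned to unlocked (value of joint each of cam_left, cam_right above 1.25 rad), for 0.2 s.
2. the panel swung up (value of joint panel above 1.2 rad), for 0.2 s.
At the end, for the whole second after the job is handed in: Every tool present rests level across both rails: its middle within 22 mm of the rack's middle line and 112 mm of its middle along the rails, within 0.4 rad of square, none on another (height within 5 mm), at rest; panel shut within 0.06 rad, both fasteners beyond 1.2 rad (z of spanner_a_mid in the frame of rack between 0.058 and 0.068 m and x of spanner_a_mid in the frame of rack between -0.022 and 0.022 m and y of spanner_a_mid in the frame of rack between -0.112 and 0.112 m and angle between the x axis of each of spanner_a, spanner_b, spanner_long and the x axis of rack, either way round below 0.4 rad and angle between spanner_a's own x axis and vertical between 1.45 and 1.69 rad and linear speed of each of spanner_a, spanner_b, spanner_long, feeler_gauge below 0.02 m/s and z of spanner_b_mid in the frame of rack between 0.058 and 0.068 m and x of spanner_b_mid in the frame of rack between -0.022 and 0.022 m and y of spanner_b_mid in the frame of rack between -0.112 and 0.112 m and angle between spanner_b's own x axis and vertical between 1.45 and 1.69 rad and z of spanner_long_mid in the frame of rack between 0.058 and 0.068 m and x of spanner_long_mid in the frame of rack between -0.022 and 0.022 m and y of spanner_long_mid in the frame of rack between -0.112 and 0.112 m and angle between spanner_long's own x axis and vertical between 1.45 and 1.69 rad and z of feeler_gauge_mid in the frame of rack between 0.061 and 0.071 m and x of feeler_gauge_mid in the frame of rack between -0.022 and 0.022 m and y of feeler_gauge_mid in the frame of rack between -0.112 and 0.112 m and angle between the y axis of feeler_gauge and the x axis of rack, either way round below 0.4 rad and angle between feeler_gauge's own y axis and vertical between 1.45 and 1.69 rad and value of joint panel below 0.06 rad and value of joint each of cam_left, cam_right above 1.2 rad); the robot touches nothing.
It fails at once if the metal tap body pushed more than 5 cm (distance of tap_body from where it was at the start of the episode above 0.05 m).
It fails at once if the round metal cap pushed more than 5 cm (distance of piston_cap from where it was at the start of the episode above 0.05 m).
Of spanner_a, spanner_b, spanner_long, feeler_gauge only 2 to 3 are there at a start; the rules pass over those that are not, and their reading is None.
At some moment in a run one of spanner_long may be knocked a few centimetres aside while the robot is not near it.
Once in a run the grip may slacken for a moment while it holds something.
It also fails if it takes over 210 s, if anything falls off the work surface, if the arm or the gripper's body presses on something with over 40 N, if the wrist force passes 120 N, or if a joint passes its speed limit or range.

## Working session

There is one attempt and no reset: what is moved stays moved. The work goes in short steps, each a Python script; the robot and the scene stay as the last script left them, time stands still between calls to the robot, and variables do not carry over. Pictures are saved under pics/ and viewed, at most 14 in all, crops included, and the job is handed in when it is done.

```bash
ls; mkdir -p pics
cat > h.py <<'E'
import numpy as np, cv2
from station import env, effector, solver, viewer, workorder, search_frame, tip_of
def snap(cam, fn):
    p,d=viewer.read_camera(cam); cv2.imwrite('pics/'+fn,cv2.cvtColor(p,cv2.COLOR_RGB2BGR)); return p,d
def world(cam,d,uv):
    i=viewer.camera_info(cam); K=np.array(i['intrinsics'],float); uv=np.array(uv,float).reshape(-1,2)
    n=cv2.undistortPoints(uv.reshape(-1,1,2),K,np.array(i['dist_coeffs'],float)).reshape(-1,2)
    z=d[uv[:,1].astype(int),uv[:,0].astype(int)]
    c=np.stack([n[:,0]*z,-n[:,1]*z,-z],1)
    return c@np.array(i['rotation']).T+np.array(i['eye'])
def pix(cam,P):
    i=viewer.camera_info(cam); K=np.array(i['intrinsics'],float)
    c=(np.array(P,float).reshape(-1,3)-np.array(i['eye']))@np.array(i['rotation'])
    c=c*[1,-1,-1]
    return cv2.projectPoints(c.reshape(-1,1,3),np.zeros(3),np.zeros(3),K,np.array(i['dist_coeffs'],float))[0].reshape(-1,2)
def cloud(cam,d):
    v,u=np.nonzero(d>0); return world(cam,d,np.stack([u,v],1)),u,v
def down(yaw):  # tool pointing down; tool y (closing line) at angle yaw+90deg from world x ; tool x at yaw
    c,s=np.cos(yaw),np.sin(yaw); return np.array([[c,s,0],[s,-c,0],[0,0,-1.]])
E
cat > a.py <<'E'
from h import *
np.set_printoptions(precision=4,suppress=True)
for c in ['top','side']:
    p,d=snap(c,c+'0.png'); np.save(c+'0.npy',d)
    i=viewer.camera_info(c); print(c,i['eye'],np.array(i['rotation'])[:,2])
    for n in ['washer','rack','cam_left_grip','cam_right_grip','panel_handle','panel_hinge','spanner_a_mid','spanner_long_mid','feeler_gauge_mid','tap_body','piston_cap']:
        r=tip_of(c,n); print(n,[(np.round(x['at'],3).tolist(),round(x['score'],2)) for x in r[:3]])
print(env.sense()['t'])
E
python3 a.py
```

```text
pics
top [ 0.4582 -0.0268  0.9443] [-0.1811 -0.0152  0.9833]
washer [([0.57, 0.218, -0.003], 0.76)]
rack [([0.504, 0.211, 0.114], 0.72), ([0.546, -0.216, 0.002], 0.68), ([0.735, -0.057, 0.0], 0.33)]
cam_left_grip [([0.45, 0.307, 0.104], 0.77)]
cam_right_grip [([0.464, 0.108, 0.108], 0.59)]
panel_handle [([0.504, 0.212, 0.111], 0.78)]
panel_hinge [([0.669, 0.226, 0.076], 0.67)]
spanner_a_mid []
spanner_long_mid [([0.547, -0.216, -0.002], 0.45)]
feeler_gauge_mid [([0.505, 0.213, 0.114], 0.26)]
tap_body [([0.735, -0.057, 0.001], 0.62)]
piston_cap [([0.746, 0.054, 0.002], 0.62)]
side [0.3357 0.8511 0.9044] [-0.2218  0.7152  0.6628]
washer [([0.575, 0.215, 0.001], 0.61)]
rack [([0.548, -0.216, 0.001], 0.84)]
cam_left_grip [([0.452, 0.307, 0.105], 0.85)]
cam_right_grip [([0.469, 0.106, 0.104], 0.56)]
panel_handle [([0.507, 0.211, 0.115], 0.75)]
panel_hinge [([0.668, 0.228, 0.073], 0.6), ([0.451, 0.308, 0.106], 0.39)]
spanner_a_mid []
spanner_long_mid [([0.47, 0.108, 0.106], 0.28)]
feeler_gauge_mid []
tap_body [([0.732, -0.056, 0.001], 0.53)]
piston_cap [([0.744, 0.053, -0.002], 0.74)]
1.2
```

View pics/top0.png

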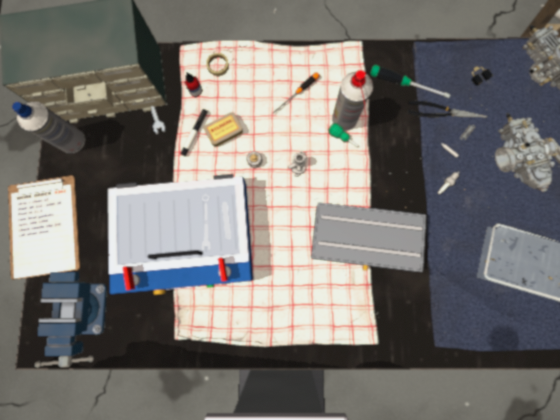

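View pics/side0.png

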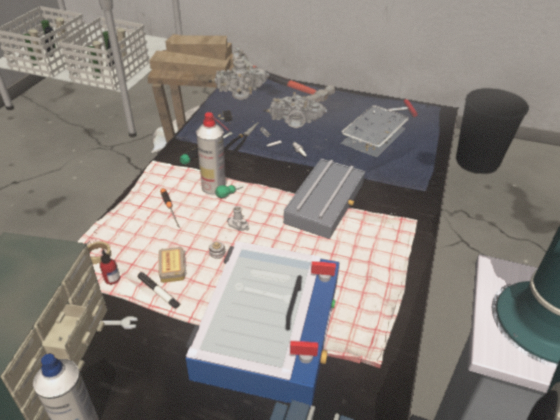

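```bash
cat > b.py <<'E'
from h import *
np.set_printoptions(precision=4,suppress=True)
for c in ['top','side']:
    d=np.load(c+'0.npy'); P,u,v=cloud(c,d)
    for name,m in [('rack',(P[:,1]<-0.05)&(P[:,1]>-0.4)&(abs(P[:,0]-.547)<.12)&(P[:,2]>.05)&(P[:,2]<.07)),
                   ('tray',(P[:,1]<-0.05)&(P[:,1]>-0.4)&(abs(P[:,0]-.547)<.12)&(P[:,2]>.035)&(P[:,2]<.07)),
                   ('camL',(np.hypot(P[:,0]-.451,P[:,1]-.307)<.05)&(P[:,2]>.108)&(P[:,2]<.125)),
                   ('camR',(np.hypot(P[:,0]-.467,P[:,1]-.107)<.05)&(P[:,2]>.108)&(P[:,2]<.125)),
                   ('handle',(abs(P[:,0]-.506)<.04)&(abs(P[:,1]-.212)<.07)&(P[:,2]>.11)&(P[:,2]<.13))]:
        Q=P[m][:,:2].astype(np.float32)
        if len(Q)<10: print(c,name,len(Q));continue
        r=cv2.minAreaRect(Q); print(c,name,len(Q),r,Q.mean(0),P[m][:,2].mean())
        w,V=np.linalg.eigh(np.cov(Q.T)); print('   axis deg',np.degrees(np.arctan2(V[1,1],V[0,1])))
E
python3 b.py
```

```text
top rack 765 ((0.5327625274658203, -0.21157211065292358), (0.22857040166854858, 0.09683164209127426), 82.91658020019531) [ 0.5462 -0.2136] 0.05823480354225558
   axis deg 82.55163942434127
top tray 6252 ((0.5419600605964661, -0.21283656358718872), (0.25035804510116577, 0.14012227952480316), 82.67342376708984) [ 0.5457 -0.2135] 0.04491174621023965
   axis deg 82.67238812121812
top camL 144 ((0.4556328356266022, 0.30951637029647827), (0.04911256581544876, 0.011121433228254318), 15.148174285888672) [0.4559 0.3086] 0.11495827340536434
   axis deg -166.05985212442718
top camR 122 ((0.4725572168827057, 0.11090296506881714), (0.04988369345664978, 0.01074881199747324), 11.770574569702148) [0.4725 0.1101] 0.11546544527510444
   axis deg -169.12325628739646
top handle 247 ((0.5041103363037109, 0.21281318366527557), (0.010067121125757694, 0.10875660926103592), 4.83584451675415) [0.5039 0.2118] 0.1194211905242408
   axis deg 94.96604959871465
side rack 444 ((0.5424435138702393, -0.2123628407716751), (0.24538609385490417, 0.12903094291687012), 82.73814392089844) [ 0.5443 -0.2055] 0.05894317093488036
   axis deg 81.99424067330419
side tray 3263 ((0.5390806198120117, -0.21421577036380768), (0.2561419606208801, 0.14225731790065765), 82.27485656738281) [ 0.5428 -0.2024] 0.04631263393557465
   axis deg 82.59643063879841
side camL 200 ((0.4527885615825653, 0.30910342931747437), (0.04962685704231262, 0.013771388679742813), 9.527661323547363) [0.4533 0.3101] 0.11473376792909598
   axis deg -167.24012229150478
side camR 146 ((0.4699254631996155, 0.10801448673009872), (0.04792550206184387, 0.014388691633939743), 12.403722763061523) [0.4694 0.1101] 0.11492160331852204
   axis deg -168.17147456054488
side handle 242 ((0.5015702247619629, 0.21169067919254303), (0.010113993659615517, 0.10986466705799103), 4.847445011138916) [0.5005 0.2176] 0.12017870887971785
   axis deg 94.88590911670784
```

The top view shows the washer at about (180,235), with red fasteners at (128,277) and (223,270), the handle at (175,254), and two faint tools at (205,220) and (226,220). The rack is at (370,238), the cap at (255,159) and the tap body at (299,163). The side view agrees with all of this. The washer origin comes out near (0.5726, 0.2176) at yaw +4.8°, and the rack yaw is about -7.4°. Next I check the vise height and the IK, then undo the fasteners.

```bash
cat >> h.py <<'E'
W0=np.array([0.5726,0.2176]); WY=np.radians(4.8)
RK0=np.array([0.546,-0.2145]); RKY=np.radians(-7.4)
def wash(x,y,z):
    c,s=np.cos(WY),np.sin(WY); return np.array([W0[0]+c*x-s*y,W0[1]+s*x+c*y,z])
def rack(x,y,z):
    c,s=np.cos(RKY),np.sin(RKY); return np.array([RK0[0]+c*x-s*y,RK0[1]+s*x+c*y,z])
def st(*k):
    s=env.sense(); print(round(s['t'],1),np.round(s['ee_pos'],4),'F',np.round(s['wrist_force'],1),'M',np.round(s['moment'],2),'w',round(s['gripper_width'],4),'gf',round(s['grasp_force'],1),*k); return s
E
cat > c.py <<'E'
from h import *
np.set_printoptions(precision=3,suppress=True)
for c in ['top','side']:
    P,u,v=cloud(c,np.load(c+'0.npy'))
    m=(P[:,0]>.2)&(P[:,0]<.5)&(P[:,1]>.3)&(P[:,1]<.5)&(P[:,2]>.13); print(c,m.sum(),P[m].min(0) if m.any() else '',P[m].max(0) if m.any() else '')
print(env.sense()['tcp_rot'])
for a0 in (0.225,0.225-np.pi):
  for y in (.1,-.1):
    p=wash(-.115,y,.092)
    for a in (a0,a0+1.43): print(a,solver.inverse_kinematics(p,down(a)))
from math import sin,cos
def R(t):
    c,s=cos(WY),sin(WY); z=-np.array([c*sin(t),s*sin(t),cos(t)]); y=np.array([c*cos(t),s*cos(t),-sin(t)]); return np.stack([np.cross(y,z),y,z],1)
for th,t in((0,0),(.3,.1),(.7,.35),(.9,.5)):
    a=np.arctan2(.041,.164)+th; p=wash(.094-.169*cos(a),0,.0755+.169*sin(a)); print(th,p,solver.inverse_kinematics(p,R(t)),solver.inverse_kinematics(p,R(t)@np.diag([-1,-1,1])))
E
python3 c.py
```

```text
top 0  
side 0  
[[-0.965  0.264  0.   ]
 [ 0.264  0.965  0.   ]
 [-0.     0.    -1.   ]]
0.225 [-1.132  0.461  0.595  1.973 -0.352  0.81  -1.685]
1.655 [-0.949  0.426  0.358  1.961 -0.206  0.789 -0.39 ]
0.225 [-0.9    0.377  0.726  2.131 -0.364  0.757 -1.286]
1.655 [-0.715  0.337  0.495  2.121 -0.236  0.736  0.016]
-2.916592653589793 [-0.684  0.415  0.028  1.944 -0.016  0.783  1.148]
-1.486592653589793 [-0.449  0.435 -0.264  1.928  0.154  0.798  2.429]
-2.916592653589793 [-0.504  0.319  0.241  2.108 -0.113  0.727  1.606]
-1.486592653589793 [-0.258  0.321 -0.047  2.092  0.022  0.729  2.907]
0 [0.503 0.212 0.116] [-0.827  0.401  0.457  1.948 -0.233  0.844 -0.162] [-0.323  0.392 -0.168  1.915  0.086  0.842  2.689]
0.3 [0.522 0.213 0.163] [-0.772  0.427  0.451  1.785 -0.236  1.078 -0.141] [-0.312  0.418 -0.147  1.753  0.027  1.069  2.762]
0.7 [0.568 0.217 0.212] [-0.6    0.611  0.369  1.409 -0.268  1.512 -0.109] [-0.266  0.605 -0.155  1.38  -0.022  1.494  2.822]
0.9 [0.597 0.22  0.229] [-0.514  0.754  0.328  1.164 -0.289  1.756 -0.11 ] [-0.244  0.753 -0.175  1.137 -0.032  1.737  2.826]
```

```bash
cat > d.py <<'E'
from h import *
for y,a in ((.1,.225),(-.1,.205)):
    p=wash(-.115,y,.092)
    env.reach(p+[0,0,.08],down(a)); env.movel(p); st('at')
    effector.grasp(12); st('grasped')
    q=np.array(env.sense()['joint_positions'])
    for k in (.45,.9,1.36):
        g=q.copy(); g[6]+=k; env.goto_joints(g); st('turn',k)
    effector.release(); env.movel(p+[0,0,.08]); st('up')
p,d=snap('top','top1.png')
P,u,v=cloud('top',d)
for c in (wash(-.115,.1,0),wash(-.115,-.1,0)):
    m=(np.hypot(P[:,0]-c[0],P[:,1]-c[1])<.045)&(P[:,2]>.108)&(P[:,2]<.125)
    print(m.sum(),cv2.minAreaRect(P[m][:,:2].astype(np.float32)) if m.any() else '')
E
python3 d.py
```

```text
3.5 [0.4501 0.308  0.0925] F [0.6 0.4 0.4] M [-0.04  0.19 -0.02] w 0.0915 gf 0.0 at
4.8 [0.4496 0.3076 0.092 ] F [-0.4 -0.4  0.1] M [-0.03  0.13  0.02] w 0.0002 gf 0.0 grasped
5.3 [0.4497 0.3076 0.092 ] F [-0.2 -0.5  1.2] M [-0.02  0.15  0.05] w 0.0002 gf 0.0 turn 0.45
5.8 [0.4496 0.3076 0.092 ] F [ 1.1 -0.   0.2] M [-0.    0.12  0.05] w 0.0007 gf 0.0 turn 0.9
6.3 [0.4497 0.3076 0.092 ] F [ 0.4 -0.5  0.3] M [-0.11  0.03 -0.01] w 0.0005 gf 0.0 turn 1.36
8.4 [0.4491 0.3075 0.1715] F [-0.6 -0.5 -0.6] M [-0.09  0.06  0.06] w 0.0917 gf 0.0 up
10.0 [0.4669 0.1085 0.0923] F [ 0.3  0.1 -0.4] M [-0.04  0.18 -0.05] w 0.0914 gf 0.0 at
11.3 [0.4664 0.1083 0.092 ] F [-1.  -0.6 -0.2] M [-0.06  0.16 -0.02] w 0.0003 gf 0.0 grasped
11.8 [0.4664 0.1083 0.092 ] F [-1.2 -0.3  0.5] M [-0.04  0.12 -0.02] w 0.0005 gf 0.0 turn 0.45
12.3 [0.4664 0.1083 0.092 ] F [ 0.6 -0.4 -0.3] M [-0.07  0.09  0.  ] w 0.0008 gf 0.0 turn 0.9
12.8 [0.4664 0.1083 0.092 ] F [-0.9  0.2  0.4] M [-0.12  0.05 -0.02] w 0.0003 gf 0.0 turn 1.36
14.9 [0.4658 0.1086 0.1715] F [ 0.2 -0.2  0. ] M [-0.01  0.07 -0.01] w 0.0921 gf 0.0 up
0 
107 ((0.47281014919281006, 0.110356904566288), (0.050116270780563354, 0.009935473091900349), 10.752338409423828)
```

```bash
cat > e.py <<'E'
from h import *
a=.205; p=wash(-.115,-.1,.092)
env.reach(p+[0,0,.08],down(a)); env.movel(p); s=st('at'); print(np.round(s['tcp_rot'],3))
a1,_=snap('top','t2.png'); a2,_=snap('side','s2.png')
cv2.imwrite('pics/z2.png',cv2.cvtColor(np.hstack([cv2.resize(a1[170:320,80:280],(400,300)),cv2.resize(a2[220:370,200:400],(400,300))]),cv2.COLOR_RGB2BGR))
E
python3 e.py
```

```text
16.7 [0.4669 0.1081 0.0925] F [ 0.5 -0.6  0.3] M [-0.01  0.15  0.04] w 0.0919 gf 0.0 at
[[ 0.979  0.203  0.001]
 [ 0.203 -0.979  0.   ]
 [ 0.001  0.    -1.   ]]
```

View pics/z2.png

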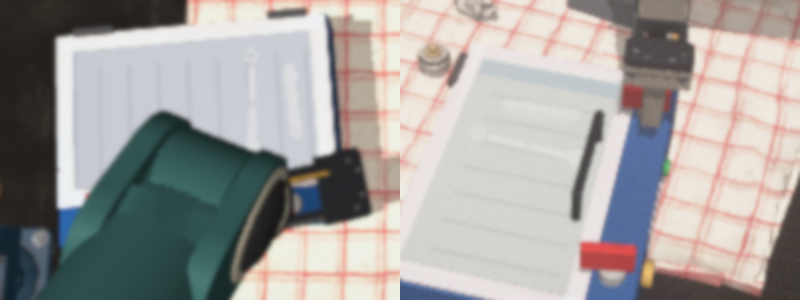

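The crops show the open gripper around the right-hand red bar, with the near finger at (650,100) in front of the bar. It looks enclosed, yet the fingers closed to 0, so I'll close here and check the fingertip height in the depth image.

```bash
cat > f.py <<'E'
from h import *
p=wash(-.115,-.1,.092)
def tipz(tag):
    for c in ('side','top'):
        a,d=snap(c,tag+c+'.png'); P,u,v=cloud(c,d)
        m=(abs(P[:,0]-p[0])<.05)&(abs(P[:,1]-p[1])<.08)&(P[:,2]>.083)&(P[:,2]<.2)
        r=a[v,u].astype(int); red=(r[:,0]>120)&(r[:,1]<70)
        g=m&~red; 
        print(tag,c,'gripper pts by z:')
        for z in np.arange(.085,.18,.01):
            k=g&(abs(P[:,2]-z)<.005); print('  %.3f'%z,k.sum(),P[k][:,:2].min(0).round(3) if k.any() else '',P[k][:,:2].max(0).round(3) if k.any() else '')
        k=m&red; print('  red',k.sum(),P[k].min(0).round(3) if k.any() else '',P[k].max(0).round(3) if k.any() else '')
    return a
a1=tipz('open'); effector.grasp(30); env.pause(.3); st('closed'); 
a,d=snap('side','c_side.png')
cv2.imwrite('pics/z3.png',cv2.cvtColor(np.hstack([cv2.resize(x[210:310,290:390],(400,400),interpolation=cv2.INTER_CUBIC) for x in(a,a1[:]) ]),cv2.COLOR_RGB2BGR))
E
sed -i "s/    return a$/        if c=='side': A=a\n    return A/" f.py; python3 f.py
```

```text
open side gripper pts by z:
  0.085 75 [0.472 0.064] [0.516 0.187]
  0.095 36 [0.445 0.106] [0.503 0.168]
  0.105 28 [0.445 0.106] [0.502 0.163]
  0.115 57 [0.445 0.104] [0.51  0.182]
  0.125 57 [0.445 0.159] [0.509 0.188]
  0.135 25 [0.443 0.162] [0.461 0.168]
  0.145 52 [0.443 0.059] [0.483 0.169]
  0.155 46 [0.443 0.06 ] [0.483 0.171]
  0.165 38 [0.442 0.166] [0.461 0.173]
  0.175 33 [0.442 0.166] [0.461 0.172]
  red 50 [0.447 0.109 0.091] [0.49  0.119 0.119]
open top gripper pts by z:
  0.085 25 [0.458 0.098] [0.479 0.105]
  0.095 2 [0.46  0.103] [0.462 0.104]
  0.105 1 [0.458 0.102] [0.458 0.102]
  0.115 0  
  0.125 0  
  0.135 0  
  0.145 0  
  0.155 0  
  0.165 0  
  0.175 0  
  red 0  
18.5 [0.4664 0.1083 0.092 ] F [-0.5  0.6  0.2] M [ 0.    0.09 -0.02] w 0.0004 gf 0.0 closed
```

View pics/z3.png

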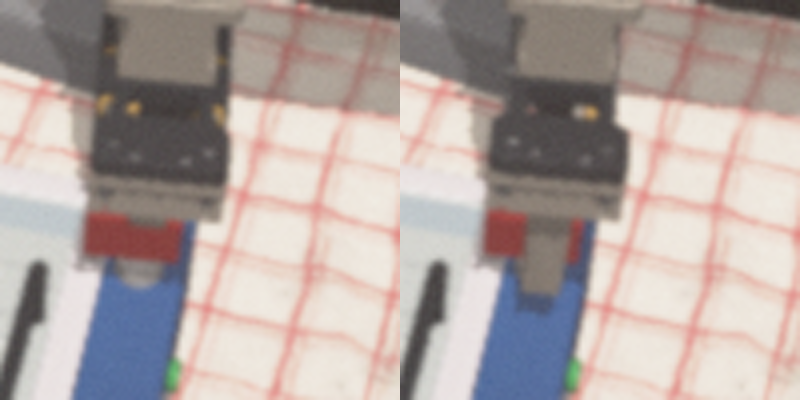

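Going by the image geometry, the closed fingertip is at about z 0.11 rather than 0.092 (zoomed left half, tip at about (150,225), just at the bar's top edge). I'll raise it into free air and measure the tip offset.

```bash
cat > g.py <<'E'
from h import *
for op in (0,1):
    if op==0: env.movel(wash(-.115,-.1,.192))
    else: effector.release()
    s=st('op%d'%op); e=np.array(s['ee_pos'])
    for c in ('side','top'):
        a,d=snap(c,'g%d%s.png'%(op,c)); P,u,v=cloud(c,d); D=P-e
        m=(abs(D[:,0])<.045)&(abs(D[:,1])<.085)&(D[:,2]>-.06)&(D[:,2]<.08)
        print(c,m.sum(),'lowest dz',np.sort(D[m][:,2])[:8].round(4))
        for z in np.arange(-.02,.08,.01):
            k=m&(abs(D[:,2]-z)<.005)
            if k.any(): print('  dz %.3f'%z,k.sum(),D[k][:,:2].min(0).round(3),D[k][:,:2].max(0).round(3))
E
python3 g.py
```

```text
19.4 [0.4657 0.1086 0.1914] F [ 0.2 -0.4 -0.8] M [-0.01  0.14  0.05] w 0.0004 gf 0.0 op0
side 74 lowest dz [0.0264 0.0274 0.0295 0.0315 0.0321 0.0322 0.0323 0.0323]
  dz 0.030 19 [-0.014  0.   ] [0.007 0.015]
  dz 0.040 35 [-0.014  0.009] [0.003 0.015]
  dz 0.050 20 [-0.014  0.011] [0.003 0.016]
top 0 lowest dz []
20.9 [0.4664 0.1083 0.192 ] F [-0.1 -0.5 -0.2] M [-0.07  0.14 -0.04] w 0.0918 gf 0.0 op1
side 226 lowest dz [0.0264 0.0291 0.0306 0.031  0.0312 0.0316 0.0319 0.0321]
  dz 0.030 15 [-0.022  0.044] [-0.006  0.059]
  dz 0.040 45 [-0.024  0.047] [-0.003  0.061]
  dz 0.050 35 [-0.024  0.055] [-0.005  0.061]
  dz 0.060 42 [-0.024  0.056] [-0.006  0.062]
  dz 0.070 69 [-0.025 -0.054] [0.016 0.064]
top 0 lowest dz []
```

```bash
cat > k.py <<'E'
from h import *
effector.grasp(10)
env.movel(wash(-.118,0,.13)); env.movel(wash(-.118,0,.085)); f0=np.array(env.sense()['wrist_force'])
z=.085
while z>.03:
    z-=.002; env.movel(wash(-.118,0,z),rate=.05); s=env.sense(); f=s['wrist_force'][2]-f0[2]
    if abs(f)>4: break
st('contact cmd z',round(z,4),'df',f)
env.movel(wash(-.118,0,.15)); effector.release()
E
python3 k.py
```

```text
28.2 [0.4553 0.2078 0.0497] F [-3.1  0.2  9.8] M [-0.17  0.71  0.03] w -0.0 gf 4.9 contact cmd z 0.049 df 10.26666482774551
```

The touch on the housing (known top 75 mm) came at reported z 0.0497, so the real tips sit about 25 mm short of the reported TCP. I'll correct for that along the tool axis and turn the fasteners.

```bash
cat >> h.py <<'E'
OFF=.0255
def tp(tip,R): return np.asarray(tip)+OFF*R[:,2]
def Rt(t):  # closing along washer x, tool top leaning back by t
    c,s=np.cos(WY),np.sin(WY); z=-np.array([c*np.sin(t),s*np.sin(t),np.cos(t)]); y=np.array([c*np.cos(t),s*np.cos(t),-np.sin(t)]); return np.stack([np.cross(y,z),y,z],1)
E
cat > d.py <<'E'
from h import *
for y,a in ((-.1,.205),(.1,.225)):
    R=down(a); p=tp(wash(-.115,y,.093),R)
    env.reach(p+[0,0,.08],R); env.movel(p)
    effector.grasp(15); st('grasped')
    q=np.array(env.sense()['joint_positions'])
    for k in (.7,1.38):
        g=q.copy(); g[6]+=k; env.goto_joints(g); st('turn',k)
    effector.release(); env.movel(p+[0,0,.09]); st('up')
R=Rt(0); env.reach(tp(wash(-.07,0,.2),R),R); st()
for c in('side','top'):
  p,d=snap(c,c+'1.png'); P,u,v=cloud(c,d)
  for q in (wash(-.115,.1,0),wash(-.115,-.1,0)):
    m=(np.hypot(P[:,0]-q[0],P[:,1]-q[1])<.045)&(P[:,2]>.108)&(P[:,2]<.125)
    print(m.sum(),cv2.minAreaRect(P[m][:,:2].astype(np.float32)) if m.any() else '')
E
python3 d.py
```

```text
32.8 [0.4665 0.1077 0.0675] F [ 0.6 -1.3 -0.7] M [-0.51  0.04 -0.03] w 0.01 gf 15.0 grasped
33.5 [0.467  0.1069 0.0675] F [ 3.4 -4.7 -3.3] M [-1.12 -0.48  0.07] w 0.0098 gf 15.0 turn 0.7
34.2 [0.468  0.1066 0.0675] F [ 5.9 -5.1 -7.3] M [-1.26 -1.16 -0.  ] w 0.01 gf 15.0 turn 1.38
36.2 [0.4658 0.1086 0.1569] F [-0.2 -0.1 -0.6] M [-0.08  0.06  0.01] w 0.0918 gf 0.0 up
39.4 [0.4497 0.3071 0.0675] F [ 0.5 -2.   1.1] M [-0.4   0.1   0.03] w 0.0102 gf 15.0 grasped
40.1 [0.4501 0.3065 0.0675] F [ 2.2 -3.3 -1.7] M [-0.79 -0.39 -0.01] w 0.01 gf 15.0 turn 0.7
40.8 [0.4509 0.3062 0.0675] F [ 4.8 -3.5 -3.1] M [-0.85 -0.97  0.07] w 0.0096 gf 15.0 turn 1.38
42.8 [0.4491 0.3077 0.1569] F [ 0.9  0.7 -0.6] M [-0.11  0.06  0.01] w 0.0919 gf 0.0 up
43.3 [0.5027 0.2109 0.1738] F [ 0.5  0.5 -0. ] M [-0.04  0.08  0.02] w 0.0922 gf 0.0
162 ((0.4479289948940277, 0.3125430941581726), (0.00998028926551342, 0.05183576047420502), 1.7934905290603638)
6 ((0.4653124511241913, 0.1376708298921585), (0.008297063410282135, 0.003671805839985609), 1.99204421043396)
52 ((0.45080050826072693, 0.3140815198421478), (0.04871724545955658, 0.008207697421312332), 89.79354858398438)
112 ((0.4684290587902069, 0.11423494666814804), (0.048876017332077026, 0.008285567164421082), 89.76564025878906)
```

```bash
cat > o.py <<'E'
from h import *
def H(th):
    a=np.arctan2(.041,.164)+th; return wash(.094-.169*np.cos(a),0,.0755+.169*np.sin(a))
def pose(th,t):
    R=Rt(t); return tp(H(th)+.012*R[:,2],R),R
p,R=pose(0,0); env.movel(p); effector.grasp(20); s=st('grasped')
if s['gripper_width']<.005: raise SystemExit
for th in (.15,.3,.45,.6,.75):
    p,R=pose(th,.55*th); env.movel(p,R,rate=.12); st('th',th)
effector.release(); st('rel')
p,R=pose(.75,.55*.75); env.movel(p-.07*R[:,2],rate=.25); st('back')
q,d=snap('side','side2.png')
E
python3 o.py
```

```text
45.4 [0.5043 0.2119 0.0792] F [ 5.7 -0.3 -3.9] M [-0.03 -1.16 -0.03] w 0.0095 gf 20.0 grasped
45.7 [0.509  0.2122 0.1031] F [ 6.   1.2 -2.4] M [ 0.16 -1.42  0.05] w 0.0094 gf 20.0 th 0.15
46.1 [0.5167 0.2129 0.1253] F [ 7.2  1.1 -4. ] M [ 0.16 -1.65  0.02] w 0.0095 gf 20.0 th 0.3
46.4 [0.5275 0.2139 0.1461] F [ 5.7  0.8 -4.5] M [ 0.12 -1.52 -0.01] w 0.0092 gf 20.0 th 0.45
46.8 [0.5416 0.2151 0.1654] F [ 4.   0.7 -3.3] M [ 0.1  -1.14 -0.01] w 0.0092 gf 20.0 th 0.6
47.1 [0.5587 0.2166 0.1824] F [ 1.8  1.3 -1.2] M [ 0.09 -0.51 -0.04] w 0.009 gf 20.0 th 0.75
48.4 [0.5596 0.2165 0.1829] F [ 0.7 -0.3 -0.4] M [-0.01 -0.35 -0.01] w 0.0921 gf 0.0 rel
48.8 [0.5881 0.2184 0.248 ] F [ 0.7 -0.3 -0.4] M [-0.03 -0.37  0.01] w 0.092 gf 0.0 back
```

View pics/side2.png

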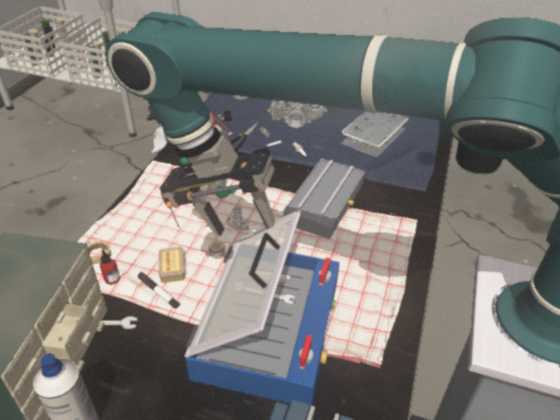

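The side view shows the panel standing half open near (255,275), with the tools on the basket floor and both red bars turned. The gripper is above and behind it at (235,180). I'll go around to the front and push the panel right up with closed fingers.

```bash
cat > o2.py <<'E'
from h import *
R=down(WY)
env.movel(np.array(env.sense()['ee_pos'])+[0,0,.09],rate=.25)
env.reach(tp(wash(-.11,0,.34),R),R); effector.grasp(10)
env.movel(tp(wash(-.095,0,.165),R),rate=.25)
for th in (.75,.95,1.15,1.35,1.55,1.65,1.73):
    ex,ez=.094-.19*np.cos(th),.0755+.19*np.sin(th)
    if th<np.pi/2: x,z=ex-.01,ez-.035
    else: x,z=.094-.155*np.cos(th)-.011,.0755+.155*np.sin(th)
    env.movel(tp(wash(x,0,z),R),rate=.12); st(th)
env.movel(tp(wash(.0,0,.3),R),rate=.25)
env.movel(tp(wash(-.2,0,.3),R),rate=.3)
env.reach(tp([.36,-.2,.3],R),R); effector.release(); st()
for c in('top','side'):
    q,d=snap(c,c+'3.png'); np.save(c+'3.npy',d)
    for n in ['spanner_a_mid','spanner_long_mid','feeler_gauge_mid','panel_handle','washer']:
        print(c,n,[(np.round(x['at'],3).tolist(),round(x['score'],2)) for x in tip_of(c,n)[:3]])
E
python3 o2.py
```

```text
54.3 [0.5179 0.2137 0.1459] F [-2.4 -0.1  2.1] M [0.05 0.76 0.  ] w 0.0004 gf 1.5 0.75
54.8 [0.5473 0.2155 0.1705] F [ 0.5 -0.4 -0.3] M [-0.05  0.18 -0.01] w 0.0003 gf 0.0 0.95
55.3 [0.5789 0.2178 0.188 ] F [-1.  -1.  -0.6] M [-0.02  0.22  0.05] w 0.0002 gf 0.0 1.15
55.7 [0.6144 0.2209 0.1998] F [-1. -0.  0.] M [-0.03  0.19 -0.03] w 0.0006 gf 0.0 1.35
56.2 [0.6518 0.2241 0.2046] F [-0.8  0.7 -0.5] M [ 0.    0.16 -0.01] w 0.0002 gf 0.0 1.55
56.5 [0.6671 0.2255 0.2043] F [-0.7  0.9 -0.8] M [ 0.01  0.18 -0.06] w 0.0004 gf 0.0 1.65
56.7 [0.6796 0.2265 0.203 ] F [-0.  -0.9  0. ] M [0.03 0.18 0.03] w 0.0008 gf 0.0 1.73
61.1 [ 0.36   -0.2     0.2745] F [ 0.4 -0.3 -0.1] M [-0.04  0.15  0.04] w 0.0921 gf 0.0
top spanner_a_mid [([0.58, 0.156, 0.042], 0.63), ([0.451, 0.306, 0.106], 0.15)]
top spanner_long_mid [([0.592, 0.111, 0.039], 0.65)]
top feeler_gauge_mid [([0.581, 0.114, 0.042], 0.74)]
top panel_handle [([0.732, 0.229, 0.231], 0.94)]
top washer [([0.568, 0.219, -0.003], 0.86)]
side spanner_a_mid [([0.584, 0.16, 0.038], 0.54)]
side spanner_long_mid []
side feeler_gauge_mid []
side panel_handle [([0.732, 0.23, 0.231], 0.92)]
side washer [([0.573, 0.217, 0.004], 0.97)]
```

View pics/top3.png

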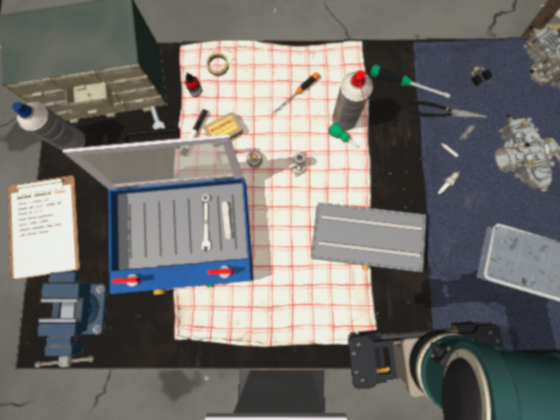

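The panel stands fully open (pixels (150,160)). A spanner lies at (206,222) and the feeler gauge at (227,220), with nothing else in the tub. I'll measure both in the washer frame.

```bash
cat > m.py <<'E'
from h import *
np.set_printoptions(precision=4,suppress=True)
for c in('top','side'):
    d=np.load(c+'3.npy'); P,u,v=cloud(c,d)
    img=cv2.imread('pics/%s3.png'%c).astype(int)[v,u]
    cw,sw=np.cos(WY),np.sin(WY); D=P[:,:2]-W0; X=D@[cw,sw]; Y=D@[-sw,cw]
    fl=(abs(X)<.08)&(abs(Y)<.14)&(P[:,2]<.05); print(c,'floor z',np.median(P[fl][:,2]))
    br=img.min(1)>135
    for n,lo,hi in(('sp',-.085,-.035),('fg',-.135,-.085)):
        m=fl&br&(Y>lo)&(Y<hi); m=(abs(X)<.088)&br&(Y>lo)&(Y<hi)&(P[:,2]<.055)
        Q=np.stack([X[m],Y[m]],1).astype(np.float32)
        if len(Q)<8: print(n,len(Q)); continue
        print(n,len(Q),cv2.minAreaRect(Q),Q.mean(0),P[m][:,2].mean()); w,V=np.linalg.eigh(np.cov(Q.T)); print('  deg',np.degrees(np.arctan(V[1,1]/V[0,1])),'x ext',np.percentile(Q[:,0],[1,99]))
    q,dd=None,None
a=cv2.imread('pics/top3.png')[170:300,100:260]; b=cv2.imread('pics/side3.png')[230:400,180:360]
cv2.imwrite('pics/z4.png',np.hstack([cv2.resize(a,(400,325)),cv2.resize(b,(344,325))]))
E
python3 m.py
```

```text
top floor z 0.034289803669041996
sp 1450 ((0.0016833320260047913, -0.05977094918489456), (0.1726076751947403, 0.04957517609000206), 0.1548270732164383) [-0.0001 -0.0595] 0.03503143185024604
  deg 0.34596019940013095 x ext [-0.0827  0.086 ]
fg 1229 ((0.0015028193593025208, -0.10999366641044617), (0.049889810383319855, 0.17273586988449097), 89.9854736328125) [-0.0012 -0.1104] 0.03597656676941471
  deg 0.0013493345856892107 x ext [-0.0834  0.0864]
side floor z 0.035389116877218074
sp 1377 ((0.0012598112225532532, -0.06001024693250656), (0.049976520240306854, 0.17249560356140137), 89.99689483642578) [-0.0009 -0.0589] 0.03649718476765355
  deg -0.11443727335955318 x ext [-0.0834  0.0857]
fg 1170 ((0.0007732734084129333, -0.10995407402515411), (0.04994378611445427, 0.17286549508571625), 89.937744140625) [-0.0003 -0.109 ] 0.037665021861223794
  deg 0.47928079451448846 x ext [-0.0838  0.0857]
```

View pics/z4.png

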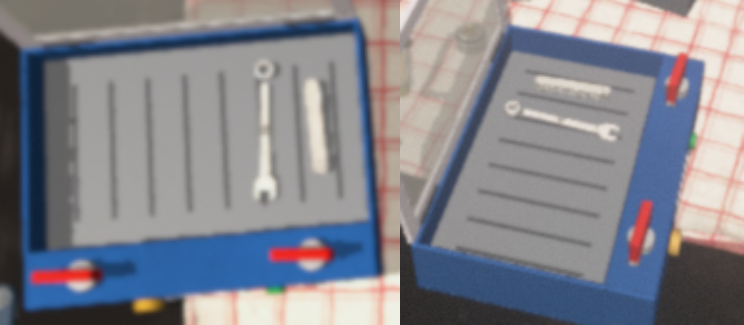

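The left crop shows the spanner running from (264,60) to (264,205) and the feeler gauge from (312,78) to (318,172). By ratio, the spanner is the short one.

```bash
sed -i 's/>135/>185/; /^a=cv2/d; /imwrite/d' m.py; python3 m.py
```

```text
top floor z 0.034289803669041996
sp 146 ((0.002998892217874527, -0.055763404816389084), (0.019984282553195953, 0.11724604666233063), 85.44927215576172) [-0.0161 -0.054 ] 0.03980623338341562
  deg -2.5504925283926934 x ext [-0.0555  0.0593]
fg 187 ((0.004670009016990662, -0.10337838530540466), (0.08510319143533707, 0.012876057997345924), 2.535151481628418) [ 0.0055 -0.1036] 0.04541550623927067
  deg 2.080980443380084 x ext [-0.036   0.0465]
side floor z 0.035389116877218074
sp 186 ((0.004159986972808838, -0.05592462047934532), (0.02008608914911747, 0.12740261852741241), 88.5452880859375) [-0.0065 -0.0564] 0.041041538535286665
  deg -2.5926693607965055 x ext [-0.0586  0.0668]
fg 136 ((0.0025574974715709686, -0.10533078759908676), (0.08390656858682632, 0.014514368958771229), 0.3806394636631012) [ 0.0033 -0.1054] 0.04692381362819571
  deg 1.7315751707056013 x ext [-0.0375  0.0441]
```

```bash
cat > pk.py <<'E'
from h import *
def pick(x,yc,yaw,zt=.0365,sq=30):
    R=down(WY+yaw); p=tp(wash(x,yc,zt),R)
    env.reach(p+[0,0,.16],R); env.movel(p+[0,0,.03],rate=.25); env.movel(p,rate=.06); st('down')
    effector.grasp(sq); s=st('grasped')
    return s
E
cat > p1.py <<'E'
from pk import *
s=pick(.004,-.0235,np.radians(-1))
e=np.array(s['ee_pos']); env.movel(e+[0,0,.16],rate=.2); st('lift')
q,d=snap('side','p1s.png'); q2,_=snap('top','p1t.png')
cv2.imwrite('pics/z5.png',cv2.cvtColor(np.hstack([q[130:400,150:420],q2[100:370,80:350]]),cv2.COLOR_RGB2BGR))
E
python3 p1.py
```

```text
64.7 [0.5785 0.1943 0.0106] F [-0.1  0.6  0. ] M [-0.05  0.17 -0.01] w 0.0915 gf 0.0 down
65.9 [0.5785 0.1945 0.011 ] F [-0.1 -1.1  0.3] M [-0.15  0.17 -0.02] w 0.0067 gf 30.0 grasped
66.9 [0.5776 0.1946 0.1699] F [ 0.5 -0.6  0.1] M [-0.03  0.14  0.01] w 0.0073 gf 30.0 lift
```

View pics/z5.png

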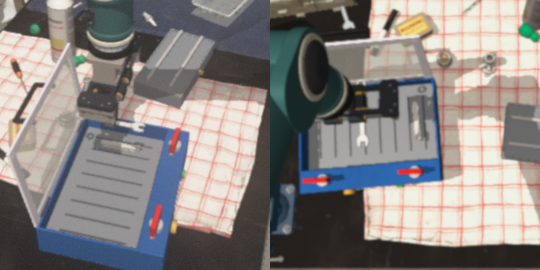

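The spanner is held in the gripper (right half, at (362,135)) and the feeler gauge still lies at (418,118). On to the rack.

```bash
cat >> pk.py <<'E'
def place(x,y,zt):
    R=down(RKY); p=tp(rack(x,y,zt),R)
    env.reach(p+[0,0,.14],R); s=st('over'); env.movel(p+[0,0,.02],rate=.25); env.movel(p,rate=.05); st('placed')
    effector.release(); env.movel(p+[0,0,.15],rate=.25); return s
E
cat > p2.py <<'E'
from pk import *
place(0,.06,.0595)
s=pick(.004,-.080,np.radians(1),zt=.037)
e=np.array(s['ee_pos']); env.movel(e+[0,0,.16],rate=.2); st('lift')
q,d=snap('side','p2s.png'); q2,_=snap('top','p2t.png')
cv2.imwrite('pics/z6.png',cv2.cvtColor(np.hstack([q[130:400,150:420],q2[120:390,170:440]]),cv2.COLOR_RGB2BGR))
E
python3 p2.py
```

```text
68.3 [ 0.5544 -0.1531  0.1737] F [-0.4  0.2 -0.5] M [-0.05  0.21  0.01] w 0.0072 gf 30.0 over
69.5 [ 0.5544 -0.1547  0.0353] F [-2.6  1.8 12.5] M [0.55 0.8  0.08] w 0.0067 gf 30.0 placed
74.0 [0.5833 0.1381 0.0114] F [ 1.2 -1.  -0.4] M [-0.08  0.11  0.01] w 0.0918 gf 0.0 down
75.2 [0.5833 0.1382 0.0115] F [-0.1 -0.7  0.2] M [-0.09  0.13 -0.06] w 0.012 gf 30.0 grasped
76.1 [0.5823 0.1384 0.1704] F [-0.2 -0.4 -0.9] M [-0.03  0.15 -0.02] w 0.0122 gf 30.0 lift
```

View pics/z6.png

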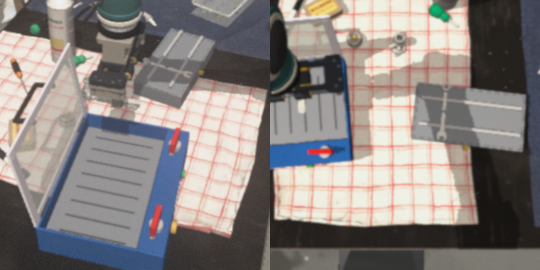

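The spanner lies across both rails (right half, (444,112)). The gripper holds the feeler gauge, seen at (302,105), and the tub is empty.

```bash
cat > p3.py <<'E'
from pk import *
np.set_printoptions(precision=4,suppress=True)
place(0,-.05,.0625)
R=down(WY); env.reach(tp([.40,.0,.3],R),R); effector.grasp(10)
q,d=snap('top','p3t.png'); qs,_=snap('side','p3s.png')
P,u,v=cloud('top',d); cw,sw=np.cos(RKY),np.sin(RKY); D=P[:,:2]-RK0; X=D@[cw,sw]; Y=D@[-sw,cw]; r=q[v,u].astype(int).min(1)
for n,a,b in(('sp',.02,.1),('fg',-.09,-.01)):
    m=(abs(X)<.09)&(Y>a)&(Y<b)&(P[:,2]>.0625)&(P[:,2]<.09); Q=np.stack([X[m],Y[m]],1).astype(np.float32)
    print(n,len(Q),cv2.minAreaRect(Q) if len(Q)>4 else '',P[m][:,2].mean())
for n in('spanner_a_mid','feeler_gauge_mid'):
    for x in tip_of('top',n)[:2]:
        a=np.array(x['at']); k=a[:2]-RK0; print(n,'rack',k@[cw,sw],k@[-sw,cw],a[2],x['score'])
cv2.imwrite('pics/z7.png',cv2.cvtColor(np.hstack([cv2.resize(q[190:290,300:440],(420,300)),cv2.resize(qs[140:240,270:390],(360,300))]),cv2.COLOR_RGB2BGR)); st()
E
python3 p3.py
```

```text
77.7 [ 0.5405 -0.2623  0.1767] F [ 0.   0.1 -1.5] M [-0.05  0.14 -0.02] w 0.0123 gf 30.0 over
78.9 [ 0.5394 -0.2641  0.0368] F [-0.6 -0.1 -0.1] M [-0.03  0.17 -0.02] w 0.0122 gf 30.0 placed
sp 214 ((0.0016813762485980988, 0.06209726631641388), (0.12708286941051483, 0.046240050345659256), 12.667278289794922) 0.06471691566179995
fg 250 ((-1.9803643226623535e-05, -0.05205809697508812), (0.08568888157606125, 0.021609395742416382), 0.2527763545513153) 0.06970302568374889
spanner_a_mid rack -0.00023608595371235955 0.056943869410345294 0.0628 0.57
spanner_a_mid rack -0.12254323430330477 0.3091921825119215 0.1067 0.26
feeler_gauge_mid rack -0.005703714276629829 -0.04692544771710301 0.067 0.8
feeler_gauge_mid rack 0.062425774747057766 0.4526098790870893 0.0783 0.51
83.6 [0.4    0.     0.2745] F [ 0.4 -0.  -0.1] M [-0.07  0.17 -0.04] w 0.0004 gf 0.0
```

View pics/z7.png

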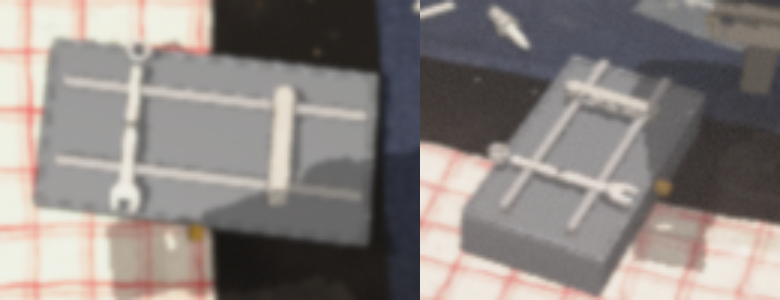

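Both tools lie flat across both rails: left half, spanner at x≈128 and feeler gauge at x≈283. Measured in the rack frame, their middles are within 6 mm of the centre line. Now I'll close the panel from behind.

```bash
cat > cl.py <<'E'
from h import *
R=down(WY); Y=-.09
env.movel(tp([.40,.0,.39],R),rate=.25)
env.movel(tp(wash(.20,Y,.39),R),rate=.25); env.movel(tp(wash(.19,Y,.225),R),rate=.2); st('behind')
for th in list(np.arange(1.7,.05,-.15))+[.04,-.01]:
    o=.005+.01*abs(np.sin(th)); r=.15
    x=.094-r*np.cos(th)+o*np.sin(th); z=.0755+r*np.sin(th)+o*np.cos(th)
    env.movel(tp(wash(x,Y,z),R),rate=.12)
st('shut')
env.movel(tp(wash(-.056,Y,.25),R),rate=.2); env.reach(tp([.36,-.2,.3],R),R)
q,d=snap('top','ft.png'); qs,ds=snap('side','fs.png'); st()
for n in('panel_handle','tap_body','piston_cap'): print(n,[(np.round(x['at'],3).tolist(),round(x['score'],2)) for x in tip_of('top',n)[:1]+tip_of('side',n)[:1]])
cv2.imwrite('pics/z8.png',cv2.cvtColor(np.hstack([q[130:330,90:440],qs[150:350,180:400]]),cv2.COLOR_RGB2BGR))
E
python3 cl.py
```

```text
86.8 [0.7704 0.1438 0.2015] F [-1.1  0.2  0.8] M [-0.02  0.19 -0.01] w 0.0004 gf 0.0 behind
91.6 [0.5264 0.1236 0.0551] F [-0.6  0.5  6.9] M [-0.05  0.09 -0.  ] w 0.0002 gf 3.5 shut
94.1 [ 0.3607 -0.1991  0.2743] F [-0.1  0.4  0.4] M [-0.02  0.18  0.01] w 0.0006 gf 0.0
panel_handle [([0.504, 0.214, 0.116], 0.95), ([0.505, 0.211, 0.114], 0.68)]
tap_body [([0.734, -0.057, -0.002], 0.52), ([0.733, -0.057, -0.001], 0.59)]
piston_cap [([0.747, 0.054, 0.003], 0.72), ([0.745, 0.054, 0.0], 0.48)]
```

View pics/z8.png

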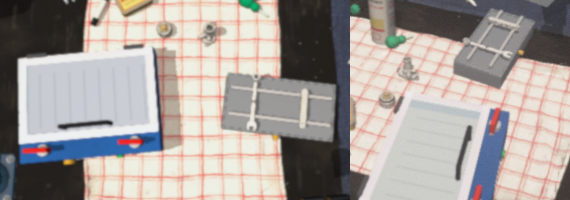

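The panel is shut with the handle at z 0.116, and the tub is empty. Both fasteners point left (pixels (35,150) and (130,142)), both tools are on the rack, and the cap and tap body haven't moved. Handing in.

```bash
python3 -c "
from h import *
print(workorder.finish_job())"
```

```text
the job is handed in; nothing more can be done
None
```

I handed the job in at about 94 s, and the hand-in returned no verdict: both fasteners are undone, the spanner and feeler gauge (the only tools inside) lie square across the drip rack's rails, the panel is shut, and the tap body and cap have not moved.

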